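# Spray a turned knob in the spray carton and shut it in

### The arm

A 6-joint arm with a two-finger parallel gripper is mounted at the origin on the work surface. World frame = base frame: x ahead of the robot, y to its left, z up, the work surface at z = 0. Lengths are in m, angles in rad, forces in N, time in s.
With the tool pointing down it reaches from about 0.375 to 0.975 m from the base axis. Payload 3.8 kg.
Tool frame: the origin (TCP) lies on the mounting face of the last link; the fingertips stand 166 mm ahead of it and the grasp point (between the pads) lies 147 mm ahead of it; z points along the fingers, y is the line along which they close (so a half turn about z gives the same grasp; the last joint's range is limited). The gripper opens to 88 mm and grips with 3 to 60 N. Pads are 18 mm wide; open, the fingers measure 123 mm over their backs; the gripper's body (75 mm by 187 mm) begins 45 mm behind the grasp point.
Start: joints at [-1.349, 0.264, 1.604, -0, 1.274, -0.037], TCP at [0.173, -0.653, 0.405] pointing down, gripper open.
Joint ranges: [-2.63, 2.63], [-0.94, 2.18], [0.31, 2.57], [-1.31, 4.45], [0, 2.66], [-2.55, 2.55]. Speed limits (rad/s): [2.57, 2.57, 3.14, 3.14, 3.14, 3.14].

### API

Orientations are given as a 3x3 rotation matrix whose columns are the frame's x, y, z axes.
In Python, from station import arm gives the robot as it stands.
- The arm moves only by the tool move_arm, never from a script. Its argument "steps" is a list of rows, each a list of 4 numbers: the shift along the tool's x, y, z in mm, then the turn about the tool's z in degrees. A call has 1 to 10 rows; each row shifts and turns the commanded pose from where the row before left it, along the tool's axes as they then stand; what a row does not reach is not made up. A row lasts 1/10 s, in which the tool goes at most 50 mm and 8.59 degrees, less where a joint would pass 70% of its speed; a pose out of reach is approached as far as the arm can. A call is refused whole if a number of a shift passes 50 or a number of a turn 8.59, either way. A call with a gripper value outside its range is refused whole. "grip" is the closure, from 0 (fully open) to 1 (shut), set as the call begins (left out, the last holds). The fingers move at their own pace and stop on an object; "force" is the grip in N (left out, the last holds). Time passes only in rows, so rows that do not move let the fingers close. It gives the time, the measured TCP pose, the force, the opening and the grip force at its end, in the units of the state.
- arm.get_state(): the state, without advancing time (a new reading comes with each control period).
- arm.capture(name): name is "side" or "top"; returns a dict with "color" (384x512x3 uint8, red, green, blue), "vfov" (degrees; the focal length in pixels is half the picture's height over the tangent of half this angle, whatever the lens; pixels are square), "cx", "cy" (the principal point, pixels), "extrinsics" (4x4, takes a point from world to camera coordinates). Camera axes: x right, y down, z forward; pixel columns grow to the right and rows downward; lengths in m; the calibration is good to about 2 mm. A picture is of the moment at which its call begins. There is no depth.
- arm.finish_job(): hands the job in; it is judged then, once.
Trained networks look in the newest picture that a camera, given by its name, has taken for a name from the list of things; names that differ only in an ending like _2 or _b are one class to them, and where a whole thing is asked for, a point or a joint stands for the part that bears it (a point fixed in the world has none). Each returns a list of dicts, best first, with "conf" (0 to 1); they miss things now and then, are a little off and sometimes report something else, mostly with a low value. They report only what shows in the picture. A call takes as long as a camera call. They do not tell look-alikes from the thing itself.
- arm.masks_of(camera, label): "region" (384x512 bool, what is visible of it) and "bbox" ([left, top, right, bottom] in pixels, round what is visible of it).
The state is a dict: "clock": time; "qpos": joint angles; "qd": joint speeds; "effort": joint torques, N m; "tool_pos": TCP position; "orientation": TCP orientation; "force": force on the tool from outside, world axes, zero at the start; "ft_torque": the same for the moment, N m; "grip_width": opening from 0.0 (shut) to 1.0 (fully open); "grip_force": force on a finger pad.
Only numpy, scipy, OpenCV 4.12 (cv2) and the standard library are available. Lean on these libraries where they do the work, as an engineer would, in place of code of your own. Each camera call takes 0.05 s, during which the arm holds its last target. There are 200 camera calls.

### The job

Stand the ball-topped wooden knob upright in the middle of the turntable inside the open spray carton, with the flap still open. Then give it a burst: press the nozzle of the uncapped spray can fully down and let it spring back up. Last, swing the carton's flap fully shut, so that its tab is tucked behind the front rim, and leave everything else on the bench where it stands.

Things in the scene. Friction and masses are not known exactly. Their poses are not given: they have to be found in the camera images.
- ball_knob: the piece to spray: turned light-wood knob, 70 mm tall, 90 g; round foot 46 mm wide and 10 mm high, neck 18 mm thick from 20 to 30 mm up, round ball head 36 mm wide, whose sides are straight from 44 to 56 mm up (the place to grip). Origin: centre of its underside, z up its axis
- spire_knob: bystander of the same wood and foot (46 mm), with a pointed cone head, 85 mm tall, 36 mm wide at the cone's base. Origin: centre of underside
- spool_knob: bystander of the same wood and foot (46 mm), with a flat disc head 44 mm wide, 48 mm tall. Origin: centre of underside
- carton: fixed open-topped cardboard spray carton, 200 x 200 mm outside and 150 mm high, walls 5 mm. Origin: centre of its underside; own -x is the front (its rim takes the flap's tab), own +x the back with the hinge. The own -y side, which faces the two spray cans, is cut down to 70 mm high over a width of 150 mm
- turntable (a point): centre of the top of the round plywood turntable in the carton, 90 mm across, its top 45 mm above the bench; fixed
- flap_hinge (a point): middle of the flap's hinge line, along the top of the carton's back wall, 152.5 mm above the bench. The hinge line runs along the carton's own y. The point turns with the flap: its -x points along the flap to the free edge, its z out of the flap's outer (upper when shut) face
- flap_edge (a point): middle of the flap's free edge, 200 mm from the hinge; the flap is a cardboard panel 200 x 200 mm, 5 mm thick, with a tab 120 mm wide and 20 mm deep on its inner face near this edge
- flap (a joint): flap angle in rad: 0 shut flat on the rim with the tab behind the front rim, about 1.57 standing upright, 1.9 at most. A stiff crease: it stays at whatever angle it is left, and takes about 0.6 N at its edge to move
- spray_can: fixed small spray can without overcap, aluminium, 42 mm across, on a steel foot 62 mm across with a clamp; a white nozzle on a stem stands on its shoulder. Origin: centre of underside of the foot
- nozzle_top (a point): centre of the top of the spray can's nozzle, a white round cap 20 mm across and 18 mm high; its top is 135 mm above the bench when up; moves with the nozzle
- nozzle (a joint): nozzle travel in m: 0 up, 0.006 fully down; spring of about 2.5 N at the start and 7 N fully down, pushes it back up
- capped_can: fixed bystander: same can beside it but with a white overcap on, 43 mm across, 140 mm high. Origin: centre of underside
- paint_jar: loose closed glass jar, 52 mm across, 70 mm high. Origin: centre of underside
- brush_tin: loose open steel tin, 64 mm across and 110 mm high, with brushes that stand up to 235 mm high and lean out to 40 mm from its axis. Origin: centre of underside
- tape_roll: loose roll of tape lying flat, 90 mm across, 25 mm high. Origin: centre of underside
- sanding_block: loose cork block 70 x 40 x 28 mm. Origin: centre of underside
- paint_tin: loose closed paint tin, 74 mm across, 90 mm high. Origin: centre of underside
- glue_bottle: loose closed bottle, 56 mm across, 150 mm high. Origin: centre of underside
Mind the look-alikes: they are no part of the job. Leave any yellow look-alike of the ball_knob alone.

How it is judged:
By the outcome, as a careful person would: the job done as asked, in the order asked, and still so for the second after the job is handed in, with the robot touching nothing.
It also fails if it takes over 67 s, if anything falls off the work surface, if the arm or the gripper's body presses on something with over 40 N, if the wrist force passes 120 N, or if a joint passes its speed limit or range.

## Working session

There is one attempt and no reset: what is moved stays moved. The work goes in short steps, Python scripts to look and compute and a tool call to move; the robot and the scene stay as the last step left them, time stands still between calls to the robot, and variables do not carry over. Pictures are saved under pics/ and viewed, at most 10 in all, crops included, and the job is handed in when it is done.

Besides the shell and the picture viewer there is one more tool, called after "Emit:" as name(argument=value, ...) on one line, values as JSON. move_arm: Moves the arm, as the interface text tells. Its arguments: {"type":"object","properties":{"steps":{"type":"array"},"grip":{"type":"number"},"force":{"type":"number"}},"required":["steps"]}

```bash
mkdir -p pics; ls; python3 - <<'E'
from station import arm
import cv2,numpy as np,json
for n in("side","top"):
    c=arm.capture(n)
    cv2.imwrite(f"pics/{n}0.png",c["color"][:,:,::-1])
    print(n,c["vfov"],c["cx"],c["cy"],np.round(c["extrinsics"],4).tolist())
    for l in["ball_knob","spire_knob","spool_knob","carton","flap_edge","spray_can","nozzle_top","capped_can","paint_jar","brush_tin","tape_roll","sanding_block","paint_tin","glue_bottle"]:
        print(l,[(round(m["conf"],2),np.round(m["bbox"]).tolist()) for m in arm.masks_of(n,l)][:3])
print(arm.get_state())
E
```

```text
pics
side 49.68365390951509 249.03779201456152 188.32430801615772 [[-0.9623, -0.2719, -0.0072, 0.5111], [-0.1749, 0.6385, -0.7495, 0.1869], [0.2084, -0.7199, -0.662, 1.1924], [0.0, 0.0, 0.0, 1.0]]
ball_knob [(0.89, [285.0, 276.0, 306.0, 303.0]), (0.77, [252.0, 262.0, 269.0, 291.0]), (0.38, [206.0, 95.0, 232.0, 183.0])]
spire_knob []
spool_knob [(0.58, [210.0, 301.0, 226.0, 324.0])]
carton [(0.97, [208.0, 97.0, 286.0, 233.0]), (0.49, [208.0, 299.0, 226.0, 324.0])]
flap_edge [(0.57, [210.0, 92.0, 232.0, 187.0])]
spray_can [(0.64, [243.0, 144.0, 256.0, 172.0]), (0.38, [292.0, 127.0, 312.0, 159.0])]
nozzle_top []
capped_can [(0.65, [267.0, 145.0, 277.0, 177.0])]
paint_jar [(0.87, [234.0, 245.0, 247.0, 271.0])]
brush_tin [(0.68, [164.0, 180.0, 189.0, 254.0]), (0.37, [254.0, 264.0, 267.0, 290.0])]
tape_roll [(0.15, [260.0, 309.0, 294.0, 342.0])]
sanding_block [(0.47, [206.0, 94.0, 232.0, 189.0])]
paint_tin [(0.72, [291.0, 125.0, 311.0, 157.0]), (0.63, [242.0, 144.0, 256.0, 171.0]), (0.47, [160.0, 183.0, 190.0, 254.0])]
glue_bottle [(0.9, [244.0, 115.0, 260.0, 154.0]), (0.19, [158.0, 284.0,
[... 1033 characters left out ...]
-06,
        1.27371030e+00, -3.68926783e-02]), 'qd': array([ 0.00093966,  0.00060463,  0.00012027,  0.00125118, -0.00072439,
       -0.00091542]), 'effort': array([-2.42172981e-03, -5.02043438e+01, -3.57240093e+01,  7.26794614e-02,
        1.87236734e-02, -1.77544814e-05]), 'tool_pos': array([ 0.17275372, -0.65251222,  0.40469791]), 'orientation': array([[ 9.66696426e-01,  2.55925811e-01, -6.94118205e-07],
       [ 2.55925811e-01, -9.66696425e-01,  3.10058797e-05],
       [ 7.26420332e-06, -3.01509158e-05, -1.00000000e+00]]), 'force': array([ 0.06268057,  0.31467001, -0.33297572]), 'ft_torque': array([0.00026068, 0.02135186, 0.00610419]), 'grip_force': 0.0, 'grip_width': 0.9988804472476084}
```

```bash
python3 - <<'E'
import cv2
s=cv2.imread("pics/side0.png");t=cv2.imread("pics/top0.png")
cv2.imwrite("pics/s1.png",cv2.resize(s[80:350,140:340],None,fx=2.2*1.0,fy=2.2,interpolation=cv2.INTER_CUBIC)) 
cv2.imwrite("pics/t1.png",cv2.resize(t[110:270,130:395],None,fx=3,fy=3,interpolation=cv2.INTER_CUBIC))
E
```

```text
(no output)
```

View pics/s1.png

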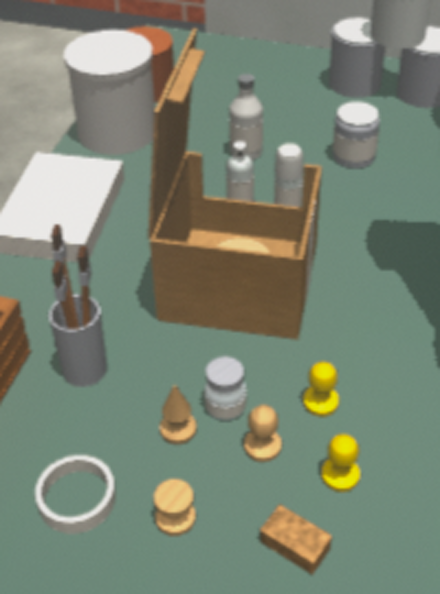

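View pics/t1.png

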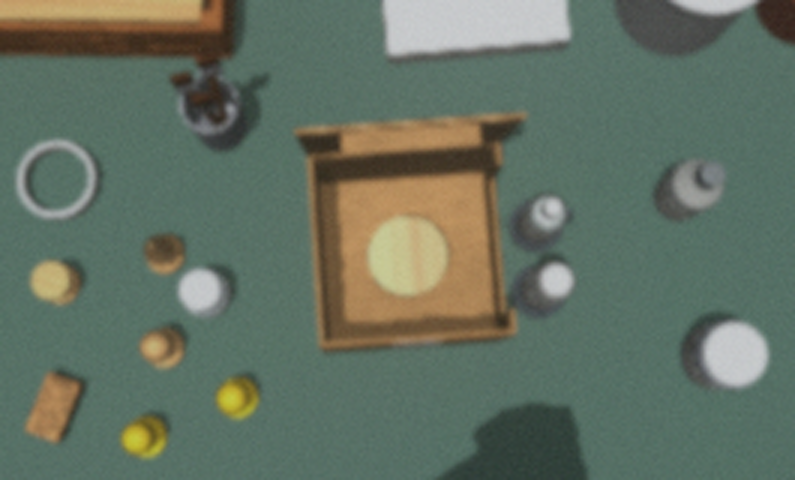

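The side view shows the wooden ball knob at about (259, 277) and the two yellow look-alikes to its right. The flap stands upright at the back of the carton, and the uncapped nozzle is near (249, 148). In the top view the knob is at (184, 226), the turntable at (266, 195) and the nozzle at (312, 179).

```bash
cat > h.py <<'E'
import numpy as np, cv2
from scipy.optimize import least_squares
from station import arm
def cam(n):
    c=arm.capture(n); c["f"]=192/np.tan(np.radians(c["vfov"]/2)); return c
def proj(c,P):
    q=np.atleast_2d(P)@c["extrinsics"][:3,:3].T+c["extrinsics"][:3,3]
    return q[:,:2]/q[:,2:]*c["f"]+[c["cx"],c["cy"]]
def tri(cs,uv):
    r=least_squares(lambda p:np.concatenate([proj(c,p)[0]-u for c,u in zip(cs,uv)]),[.6,0,.1])
    return r.x,r.fun
def revol(prof,p):
    a=np.linspace(0,2*np.pi,48)
    return np.concatenate([np.c_[p[0]+r*np.cos(a),p[1]+r*np.sin(a),0*a+p[2]+z] for r,z in prof])
def bb(uv): return np.r_[uv.min(0),uv.max(0)]
KNOB=[(.023,0),(.023,.01),(.009,.02),(.009,.03),(.018,.044),(.018,.056),(.013,.065),(.005,.07)]
def seg(img,box,f,pad=5):
    l,t,r,b=[int(v) for v in (box[0]-pad,box[1]-pad,box[2]+pad,box[3]+pad)]
    m=np.zeros(img.shape[:2],np.uint8); m[t:b,l:r]=f(img[t:b,l:r].astype(float))
    n,lab,st,ce=cv2.connectedComponentsWithStats(m); k=1+np.argmax(st[1:,4]); s=st[k]
    return np.array([s[0]-.5,s[1]-.5,s[0]+s[2]-.5,s[1]+s[3]-.5]),ce[k],s[4]
E
python3 - <<'E'
from h import *
S,T=cam("side"),cam("top")
wood=lambda a:(a[...,0]>a[...,1]*1.02)
bs,_,_=seg(S["color"],[252,262,269,291],wood,3); bt,_,_=seg(T["color"],[177,219,192,232],wood,3)
print(bs,bt)
r=least_squares(lambda p:np.r_[bb(proj(S,revol(KNOB,p)))-bs,bb(proj(T,revol(KNOB,p)))-bt],[.45,.2,0])
print("knob",r.x,r.fun.round(2))
# turntable
pale=lambda a:(a[...,1]>a[...,0]*.86)&(a[...,0]>150)
b,ct,n=seg(T["color"],[252,181,279,209],pale,4); print("tt",b,ct,n)
q=least_squares(lambda p:proj(T,[p[0],p[1],.045])[0]-ct,[.6,0]); print("turntable@.045",q.x)
# nozzle
for c,bx in((S,[243,142,256,156]),(T,[306,172,321,190])):
    g=c["color"][bx[1]:bx[3],bx[0]:bx[2]].min(2); print(g)
tc=lambda u,v:np.array([(u+.5)/3-.5+130,(v+.5)/3-.5+110]); sc=lambda u,v:np.array([(u+.5)/2.2-.5+140,(v+.5)/2.2-.5+80])
print("nozzle",tri([T,S],[tc(548,207),sc(239,150)])); print("cap",tri([T,S],[tc(557,280),sc(289,151)]))
pts=[(T,tc(322,350),(-.1,.1,.15)),(T,tc(516,334),(-.1,-.1,.15)),(S,sc(153,240),(.1,.1,.15)),(S,sc(302,257),(-.1,.1,.15)),(S,sc(321,172),(-.1,-.1,.15)),(S,sc(298,333),(-.1,.1,0))]
def W(p,o):
    c,s=np.cos(p[2]),np.sin(p[2]); return [p[0]+c*o[0]-s*o[1],p[1]+s*o[0]+c*o[1],o[2]]
def res(p):
    e=[proj(c,W(p,o))[0]-u for c,u,o in pts]
    e.append(proj(T,W(p,(0,0,.045)))[0]-ct)
    for u,y in((tc(298,130),.1),(tc(524,116),-.1)):
        e.append(proj(T,W(p,(.1-.2*np.cos(p[3]),y,.1525+.2*np.sin(p[3]))))[0]-u)
    return np.concatenate(e)
r=least_squares(res,[.6,0,.07,1.6],loss="soft_l1"); print("carton",r.x,res(r.x).round(1))
print("campos",-T["extrinsics"][:3,:3].T@T["extrinsics"][:3,3])
E
```

```text
[250.5 263.5 267.5 289.5] [175.5 218.5 191.5 232.5]
knob [ 0.43836906  0.22517026 -0.00075368] [ 0.39 -0.02  0.49  0.11  0.26 -0.35 -0.44 -0.75]
tt [251.5 181.5 279.5 208.5] [265.24310345 194.85517241] 580
turntable@.045 [ 0.54199352 -0.0497713 ]
[[105 100  96 100 105 110 113 115 117 118 122 121 120]
 [106 103  95 103 117 129 131 130 125 120 121 121 119]
 [ 94  89  95 128 167 184 186 179 151 122 121 121 119]
 [ 77  84 101 170 221 225 226 223 186 127 121 121 119]
 [ 76  85 101 165 215 223 224 219 178 123 120 120 120]
 [ 75  82  90 112 153 184 191 169 132 117 120 121 120]
 [ 75  82  87  94 109 119 121 122 115 115 119 117 117]
 [ 81  79  85  94  94  79  74  99 113 117 116 111 110]
 [ 99  87  94 100  96  79  78 103 132 137 124 117 114]
 [112 121 131 127 122 117 115 132 173 189 154 122 113]
 [119 151 170 167 162 148 143 163 201 218 186 132 108]
 [126 167 199 214 205 183 181 203 220 217 193 147 110]
 [123 157 190 209 219 223 224 224 215 196 182 147 117]
 [115 141 167 189 203 217 221 220 206 186 166 139 117]]
[[ 90  89  87  87  86  87  90  93  88  90  87  87  88  89  89]
 [ 87  86  86  86  
[... 778 characters left out ...]
 113  96  86  87  86]
 [ 82  90  89  99 110 121 123 127 115 102  93  85  86  89  86]
 [ 80  82  86  83  92  97 101 103  90  87  82  82  86  86  90]
 [ 75  76  77  80  78  84  85  90  79  76  82  82  83  88  87]
 [ 75  75  73  75  74  77  71  76  77  73  81  83  89  88  91]]
nozzle (array([ 0.58685416, -0.19487377,  0.12474812]), array([-0.03403765, -0.20499454,  0.21616372,  0.03418736]))
cap (array([ 0.51054148, -0.20286747,  0.13167282]), array([-0.07553739, -0.53438921,  0.56578955,  0.07342374]))
carton [ 0.54344208 -0.05105198  0.08776362  1.45253383] [-0.9 -1.1  0.2 -0.4 -0.8 -0.4  1.   0.3  0.9 -3.5  0.8  2.3  0.4 -0.4
 -1.2  0.4  1.2 -0.4]
campos [ 0.39067757 -0.01911895  1.30612031]
```

Emit:
move_arm(steps=[[0, 0, 0, 4.9], [0, 0, 0, 4.9], [21, -41, 0, 0], [21, -41, 0, 0], [21, -41, 0, 0], [21, -41, 0, 0], [21, -41, 0, 0], [21, -41, 0, 0], [21, -41, 0, 0], [21, -41, 0, 0]], grip=0.2, force=15)

```text
clock: 2.6
tool_pos: [0.3116, -0.3093, 0.405]
orientation: [[0.996, 0.087, 0.001], [0.087, -0.996, -0.001], [0.001, 0.001, -1.0]]
force: [0.2, 0.1, 0.3]
grip_width: 0.799
grip_force: 0.0
```

Emit:
move_arm(steps=[[20, -38, 0, 0], [20, -38, 0, 0], [20, -38, 0, 0], [20, -38, 0, 0], [20, -38, 0, 0], [20, -38, 0, 0], [8, -42, 0, 0], [8, -42, 0, 0], [8, -42, 0, 0], [8, -42, 0, 0]])

```text
clock: 3.6
tool_pos: [0.4278, 0.0986, 0.4051]
orientation: [[0.996, 0.088, 0.001], [0.088, -0.996, 0.0], [0.001, 0.0, -1.0]]
force: [0.4, -0.5, -0.1]
grip_width: 0.798
grip_force: 0.0
```

Emit:
move_arm(steps=[[7, -42, 0, 0], [7, -42, 0, 0], [7, -42, 0, 0], [0, 0, 40, 0], [0, 0, 40, 0], [0, 0, 40, 0], [0, 0, 30, 0], [0, 0, 25, 0], [0, 0, 21, 0], [0, 0, 0, 0]])

```text
clock: 4.6
tool_pos: [0.4362, 0.2233, 0.2058]
orientation: [[0.996, 0.088, -0.006], [0.088, -0.996, -0.003], [-0.006, 0.002, -1.0]]
force: [-0.1, 0.8, 0.3]
grip_width: 0.8
grip_force: 0.0
```

```bash
python3 - <<'E'
from h import *
S=cam("side");T=cam("top")
a=S["color"][200:330,170:330,::-1];b=T["color"][170:280,110:270,::-1]
cv2.imwrite("pics/g1.png",cv2.resize(np.vstack([a,b]),None,fx=2.4,fy=2.4,interpolation=cv2.INTER_CUBIC))
E
```

```text
(no output)
```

View pics/g1.png

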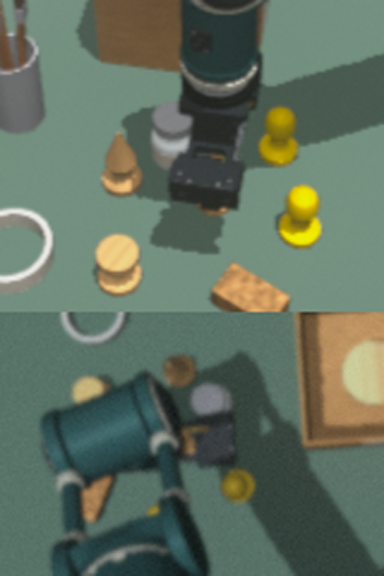

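The picture shows the fingers straddling the wooden knob, with its foot visible below the gripper at about (215, 210) in the crop. The yellow knobs and the jar are clear of the gripper.

Emit:
move_arm(steps=[[0, 0, 0, 0], [0, 0, 0, 0], [0, 0, 0, 0], [0, 0, 0, 0], [0, 0, 0, 0], [0, 0, 0, 0]], grip=1, force=20)

```text
clock: 5.3
tool_pos: [0.4382, 0.2243, 0.2092]
orientation: [[0.996, 0.088, 0.001], [0.088, -0.996, 0.0], [0.001, -0.0, -1.0]]
force: [-0.7, 0.6, 2.7]
grip_width: 0.396
grip_force: 20.0
```

Emit:
move_arm(steps=[[0, 0, -10, 0], [0, 0, -20, 0], [0, 0, -30, 0], [0, 0, -40, 0], [0, 0, -40, 0], [0, 0, -30, 0], [0, 0, -15, 0], [0, 0, 0, 0]])

```text
clock: 6.1
tool_pos: [0.4385, 0.2244, 0.3963]
orientation: [[0.996, 0.088, 0.005], [0.088, -0.996, 0.002], [0.005, -0.002, -1.0]]
force: [0.2, 0.1, -1.5]
grip_width: 0.397
grip_force: 20.0
```

```bash
python3 - <<'E'
from h import *
S=cam("side");T=cam("top")
a=S["color"][130:330,150:330,::-1]
cv2.imwrite("pics/g2.png",cv2.resize(a,None,fx=2.5,fy=2.5,interpolation=cv2.INTER_CUBIC))
print(arm.get_state())
for u in((314,179),(313.5,178.7)): print(tri([T,S],[np.array(u),np.array([248.5,145.6])]))
E
```

```text
{'clock': 6.2, 'qpos': array([ 4.22296591e-01, -7.87872103e-02,  1.99957061e+00,  3.38253932e-05,
        1.22260071e+00,  1.90537039e+00]), 'qd': array([-0.00072759,  0.01916314,  0.02723825,  0.00105638,  0.00105402,
        0.00079772]), 'effort': array([ 3.78517929e-03, -3.25382280e+01, -3.69885600e+01, -1.05456391e-02,
       -1.20034581e-01, -2.34422487e-04]), 'tool_pos': array([0.43746258, 0.22386926, 0.39248101]), 'orientation': array([[ 9.96154457e-01,  8.75989976e-02, -1.64710690e-03],
       [ 8.75979375e-02, -9.96155663e-01, -7.05236717e-04],
       [-1.70255289e-03,  5.58241531e-04, -9.99998395e-01]]), 'force': array([ 0.3004524 , -0.97675074, -1.37417804]), 'ft_torque': array([ 0.05804849,  0.04583012, -0.00403773]), 'grip_force': 19.99988861316524, 'grip_width': 0.3961996772446804}
(array([ 0.58605126, -0.19891166,  0.1311919 ]), array([-0.09884187, -0.59603776,  0.6312769 ,  0.09968686]))
(array([ 0.58621437, -0.19725691,  0.13242247]), array([-0.06976955, -0.42020792,  0.44484998,  0.07035216]))
```

View pics/g2.png

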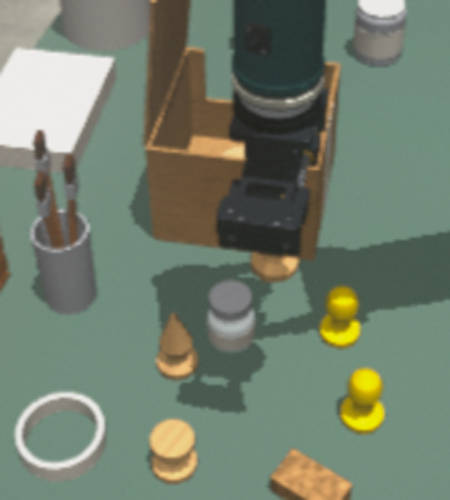

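Emit:
move_arm(steps=[[5, 15, 0, 0], [10, 36, 0, 0], [10, 36, 0, 0], [10, 36, 0, 0], [10, 36, 0, 0], [10, 36, 0, 0], [10, 36, 0, 0], [10, 36, 0, 0], [5, 15, 0, 0], [0, 0, 0, 0]])

```text
clock: 7.2
tool_pos: [0.5423, -0.0513, 0.3912]
orientation: [[0.996, 0.085, -0.004], [0.085, -0.996, 0.001], [-0.004, -0.001, -1.0]]
force: [0.5, 0.9, 0.1]
grip_width: 0.399
grip_force: 20.0
```

Emit:
move_arm(steps=[[0, 0, 0, 0], [0, 0, 0, 0], [0, 0, 0, 0]])

```text
clock: 7.5
tool_pos: [0.5419, -0.0485, 0.3935]
orientation: [[0.996, 0.089, -0.001], [0.089, -0.996, 0.0], [-0.001, -0.0, -1.0]]
force: [-0.5, 0.4, -0.3]
grip_width: 0.398
grip_force: 20.0
```

```bash
python3 - <<'E'
from h import *
S=cam("side");T=cam("top")
a=S["color"][60:260,170:330,::-1];b=T["color"][100:300,180:340,::-1]
cv2.imwrite("pics/g3.png",cv2.resize(np.hstack([a,b]),None,fx=2.4,fy=2.4,interpolation=cv2.INTER_CUBIC))
p=arm.get_state()["tool_pos"];print(p)
print("expected foot bbox side",bb(proj(S,revol(KNOB[:2],[p[0],p[1],p[2]-.209]))))
E
```

```text
[ 0.54209335 -0.04876014  0.39383254]
expected foot bbox side [241.61833937 154.48897183 257.3515229  166.80534392]
```

View pics/g3.png

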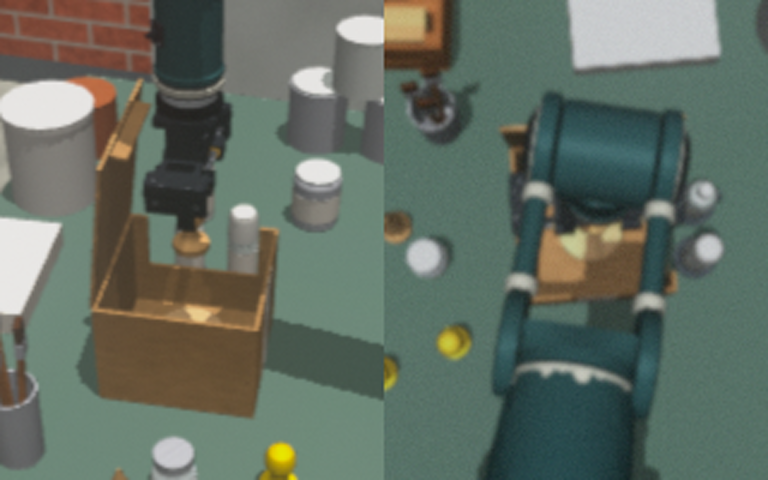

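The picture shows the foot hanging over the turntable: about (190, 243) in the side crop, within 1–2 px of where it should be. The flap is upright and clear of the gripper.

Emit:
move_arm(steps=[[0, 1, 15, 0], [0, 0, 30, 0], [0, 0, 30, 0], [0, 0, 25, 0], [0, 0, 18, 0], [0, 0, 12, 0], [0, 0, 6, 0], [0, 0, 0, 0], [0, 0, 0, 0], [0, 0, 0, 0]])

```text
clock: 8.6
tool_pos: [0.5431, -0.0509, 0.2589]
orientation: [[0.996, 0.088, 0.002], [0.088, -0.996, -0.0], [0.002, 0.001, -1.0]]
force: [0.0, -0.1, 0.5]
grip_width: 0.4
grip_force: 20.0
```

Emit:
move_arm(steps=[[0, 0, 0.7, 0], [0, 0, 0, 0], [0, 0, 0.7, 0], [0, 0, 0, 0], [0, 0, 0, 0]])

```text
clock: 9.1
tool_pos: [0.5424, -0.0508, 0.2563]
orientation: [[0.996, 0.088, -0.0], [0.088, -0.996, 0.0], [-0.0, -0.0, -1.0]]
force: [-0.3, -0.8, -0.4]
grip_width: 0.398
grip_force: 20.0
```

Emit:
move_arm(steps=[[0, 0, 0.7, 0], [0, 0, 0.7, 0], [0, 0, 0, 0], [0, 0, 0, 0]])

```text
clock: 9.5
tool_pos: [0.5424, -0.0508, 0.2548]
orientation: [[0.996, 0.088, -0.0], [0.088, -0.996, 0.0], [-0.0, -0.0, -1.0]]
force: [0.1, -0.2, -1.1]
grip_width: 0.394
grip_force: 20.0
```

Emit:
move_arm(steps=[[0, 0, 0.5, 0], [0, 0, 0, 0], [0, 0, 0, 0]])

```text
clock: 9.8
tool_pos: [0.5424, -0.0508, 0.2544]
orientation: [[0.996, 0.088, 0.0], [0.088, -0.996, 0.0], [0.0, -0.0, -1.0]]
force: [0.5, 0.2, -1.2]
grip_width: 0.395
grip_force: 20.0
```

Emit:
move_arm(steps=[[0, 0, 0.6, 0], [0, 0, 0, 0], [0, 0, 0, 0]])

```text
clock: 10.1
tool_pos: [0.5426, -0.0508, 0.2542]
orientation: [[0.996, 0.088, 0.001], [0.088, -0.996, 0.0], [0.001, 0.0, -1.0]]
force: [0.5, 0.8, 2.1]
grip_width: 0.395
grip_force: 20.0
```

Emit:
move_arm(steps=[[0, 0, 0.6, 0], [0, 0, 0, 0], [0, 0, 0, 0]])

```text
clock: 10.4
tool_pos: [0.5428, -0.0507, 0.2542]
orientation: [[0.996, 0.088, 0.001], [0.088, -0.996, 0.0], [0.001, -0.0, -1.0]]
force: [-1.5, 0.8, 6.1]
grip_width: 0.392
grip_force: 20.0
```

Contact is clear: z stopped at 0.2542 and the force is rising. I'll back off slightly and release.

Emit:
move_arm(steps=[[0, 0, -0.8, 0], [0, 0, 0, 0]])

```text
clock: 10.6
tool_pos: [0.5426, -0.0508, 0.2542]
orientation: [[0.996, 0.088, 0.001], [0.088, -0.996, 0.0], [0.001, 0.0, -1.0]]
force: [-0.5, 1.0, 3.3]
grip_width: 0.396
grip_force: 20.0
```

Emit:
move_arm(steps=[[0, 0, 0, 0], [0, 0, 0, 0], [0, 0, 0, 0], [0, 0, 0, 0], [0, 0, 0, 0], [0, 0, 0, 0]], grip=0.25)

```text
clock: 11.2
tool_pos: [0.5424, -0.0508, 0.2539]
orientation: [[0.996, 0.088, -0.0], [0.088, -0.996, 0.0], [-0.0, -0.0, -1.0]]
force: [-0.4, -0.4, -0.4]
grip_width: 0.749
grip_force: 0.0
```

Emit:
move_arm(steps=[[0, 0, -5, 0], [0, 0, -15, 0], [0, 0, -25, 0], [0, 0, -40, 0], [0, 0, -40, 0], [0, 0, -30, 0], [0, 0, -10, 0], [0, 0, 0, 0]])

```text
clock: 12.0
tool_pos: [0.5429, -0.0509, 0.4217]
orientation: [[0.996, 0.088, 0.005], [0.088, -0.996, -0.001], [0.005, 0.001, -1.0]]
force: [0.0, -0.6, -0.4]
grip_width: 0.749
grip_force: 0.0
```

Emit:
move_arm(steps=[[4, 20, 0, 0], [7, 38, 0, 0], [7, 38, 0, 0], [7, 38, 0, 0], [3, 15, 0, 0], [0, 0, 0, 0], [0, 0, 0, 0], [0, 0, 0, 0]], grip=1)

```text
clock: 12.8
tool_pos: [0.583, -0.1954, 0.4183]
orientation: [[0.996, 0.089, -0.002], [0.089, -0.996, 0.001], [-0.001, -0.001, -1.0]]
force: [-1.2, 0.2, -0.2]
grip_width: 0.049
grip_force: 0.0
```

```bash
python3 - <<'E'
from h import *
S=cam("side");T=cam("top")
a=S["color"][40:240,190:350,::-1];b=T["color"][100:300,200:360,::-1]
cv2.imwrite("pics/g4.png",cv2.resize(np.hstack([a,b]),None,fx=2.4,fy=2.4,interpolation=cv2.INTER_CUBIC))
p=arm.get_state()["tool_pos"];print(p)
for z in(.166,):
  for c in(S,T): print(proj(c,[p[0],p[1],p[2]-z]),"knob",bb(proj(c,revol(KNOB,[.542,-.05,.045]))), proj(c,revol([(.018,.05)],[.542,-.05,.045])).mean(0))
E
```

```text
[ 0.58310613 -0.19532061  0.41888837]
[[249.45504518 114.44131607]] knob [242.60349294 178.32456685 257.21003853 201.69150696] [249.72052696 184.76244999]
[[319.25410311 172.40936906]] knob [258.42459006 187.1912028  272.32856245 201.7004192 ] [265.721358   192.89428415]
```

View pics/g4.png

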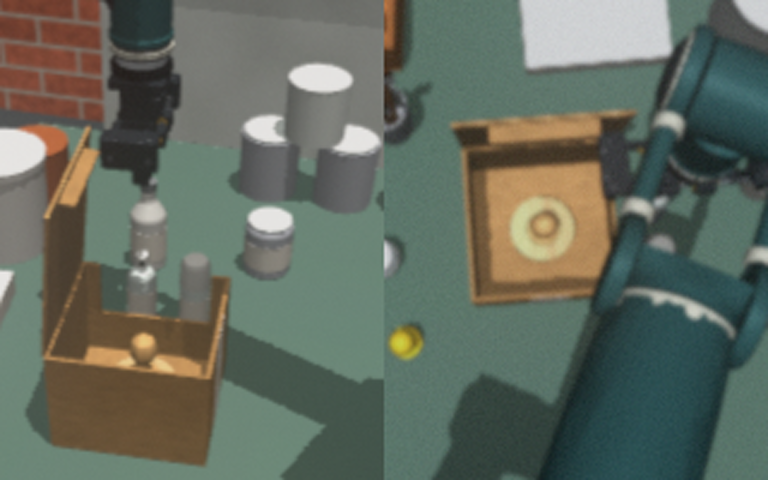

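The knob stands upright in the middle of the turntable, at (543, 225) in the top crop. The gripper is above the nozzle and clear of the flap.

Emit:
move_arm(steps=[[0, 0, 15, 0], [0, 0, 30, 0], [0, 0, 30, 0], [0, 0, 20, 0], [0, 0, 12, 0], [0, 0, 4, 0], [0, 0, 0, 0], [0, 0, 0, 0]])

```text
clock: 13.7
tool_pos: [0.5839, -0.1969, 0.3093]
orientation: [[0.996, 0.088, 0.002], [0.088, -0.996, -0.001], [0.002, 0.001, -1.0]]
force: [0.0, -0.4, -0.2]
grip_width: 0.004
grip_force: 0.0
```

Emit:
move_arm(steps=[[0, 0, 2, 0], [0, 0, 2, 0], [0, 0, 2, 0], [0, 0, 2, 0], [0, 0, 0, 0], [0, 0, 0, 0]])

```text
clock: 14.3
tool_pos: [0.5835, -0.1969, 0.3005]
orientation: [[0.996, 0.088, 0.001], [0.088, -0.996, -0.0], [0.001, 0.0, -1.0]]
force: [-0.7, 0.5, 3.7]
grip_width: 0.006
grip_force: 1.5
```

Emit:
move_arm(steps=[[0, 0, 1.5, 0], [0, 0, 1.5, 0], [0, 0, 1.5, 0], [0, 0, 1.5, 0], [0, 0, 0, 0], [0, 0, 0, 0]])

```text
clock: 14.9
tool_pos: [0.5835, -0.1969, 0.2954]
orientation: [[0.996, 0.088, 0.001], [0.088, -0.996, -0.0], [0.001, 0.0, -1.0]]
force: [-3.9, 1.1, 10.0]
grip_width: 0.003
grip_force: 4.8
```

Emit:
move_arm(steps=[[0, 0, 1, 0], [0, 0, 0, 0], [0, 0, 0, 0]])

```text
clock: 15.2
tool_pos: [0.5835, -0.1968, 0.2953]
orientation: [[0.996, 0.088, 0.001], [0.088, -0.996, -0.0], [0.001, 0.0, -1.0]]
force: [-4.5, 1.6, 14.0]
grip_width: -0.002
grip_force: 6.9
```

Emit:
move_arm(steps=[[0, 0, 1, 0], [0, 0, 0, 0], [0, 0, 0, 0], [0, 0, 0, 0]])

```text
clock: 15.6
tool_pos: [0.5836, -0.1969, 0.2953]
orientation: [[0.996, 0.088, 0.001], [0.088, -0.996, -0.001], [0.001, 0.001, -1.0]]
force: [-6.9, 2.7, 18.5]
grip_width: 0.005
grip_force: 9.1
```

Emit:
move_arm(steps=[[0, 0, -4, 0], [0, 0, -6, 0], [0, 0, -10, 0], [0, 0, -25, 0], [0, 0, -40, 0], [0, 0, -45, 0], [0, 0, -45, 0], [0, 0, -45, 0], [0, 0, -40, 0], [0, 0, -20, 0]])

```text
clock: 16.6
tool_pos: [0.5833, -0.1967, 0.5769]
orientation: [[0.996, 0.088, 0.006], [0.088, -0.996, -0.002], [0.005, 0.003, -1.0]]
force: [-0.4, -0.1, -0.3]
grip_width: 0.005
grip_force: 0.0
```

Emit:
move_arm(steps=[[15, -15, 0, 0], [30, -35, 0, 0], [30, -40, 0, 0], [30, -40, 0, 0], [12, -19, 0, 0], [0, 0, 15, 0], [0, 0, 30, 0], [0, 0, 35, 0], [0, 0, 20, 0], [0, 0, 3, 0]])

```text
clock: 17.6
tool_pos: [0.6854, -0.0391, 0.4633]
orientation: [[0.996, 0.087, -0.009], [0.087, -0.996, 0.0], [-0.009, -0.001, -1.0]]
force: [-0.6, -0.2, 0.3]
grip_width: 0.002
grip_force: 0.0
```

```bash
python3 - <<'E'
from h import *
S=cam("side");T=cam("top")
a=S["color"][40:240,190:350,::-1];b=T["color"][60:260,200:360,::-1]
cv2.imwrite("pics/g5.png",cv2.resize(np.hstack([a,b]),None,fx=2.4,fy=2.4,interpolation=cv2.INTER_CUBIC))
p=arm.get_state()["tool_pos"];print(p)
for c in(S,T): print(proj(c,[p-[0,0,.166]]))
E
```

```text
[ 0.68635126 -0.03896389  0.46769974]
[[198.8135842  122.71908184]]
[[264.46238465 130.84999718]]
```

View pics/g5.png

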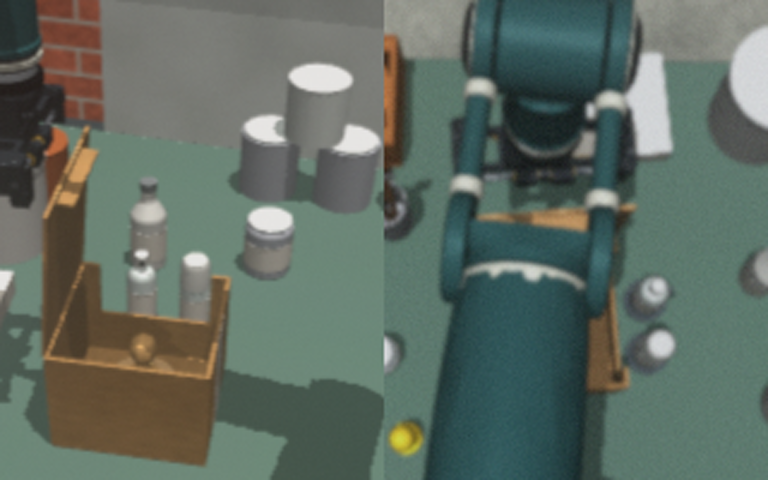

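The flap still stands open, with its edge near (80, 150) in the side crop. The closed fingers are behind it with nothing in between, and the nozzle is back up.

Emit:
move_arm(steps=[[-25, 0, -2, 0], [-26, 0, -2, 0], [-23, 0, 4, 0], [-14, 0, 5, 0], [-14, 0, 6, 0], [-13, 0, 8, 0], [-13, 0, 8, 0], [-12, 0, 10, 0], [-12, 0, 11, 0], [0, 0, 0, 0]])

```text
clock: 18.7
tool_pos: [0.5344, -0.0518, 0.4217]
orientation: [[0.996, 0.087, 0.0], [0.087, -0.996, -0.0], [0.0, 0.0, -1.0]]
force: [-0.1, 1.1, 0.2]
grip_width: 0.005
grip_force: 0.0
```

Emit:
move_arm(steps=[[-9, 0, 12, 0], [-9, 0, 13, 0], [-5, 0, 10, 0], [-5, 0, 11, 0], [-4, 0, 11, 0], [-3, 0, 11, 0], [0, 0, 0, 0], [0, 0, 0, 0]])

```text
clock: 19.5
tool_pos: [0.5006, -0.0545, 0.3526]
orientation: [[0.996, 0.088, -0.001], [0.088, -0.996, 0.0], [-0.001, -0.0, -1.0]]
force: [-0.0, -0.8, 0.3]
grip_width: 0.004
grip_force: 0.0
```

```bash
python3 - <<'E'
from h import *
S=cam("side");T=cam("top")
a=S["color"][40:240,190:350,::-1];b=T["color"][100:300,200:360,::-1]
cv2.imwrite("pics/g6.png",cv2.resize(np.hstack([a,b]),None,fx=2.4,fy=2.4,interpolation=cv2.INTER_CUBIC))
E
```

```text
(no output)
```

View pics/g6.png

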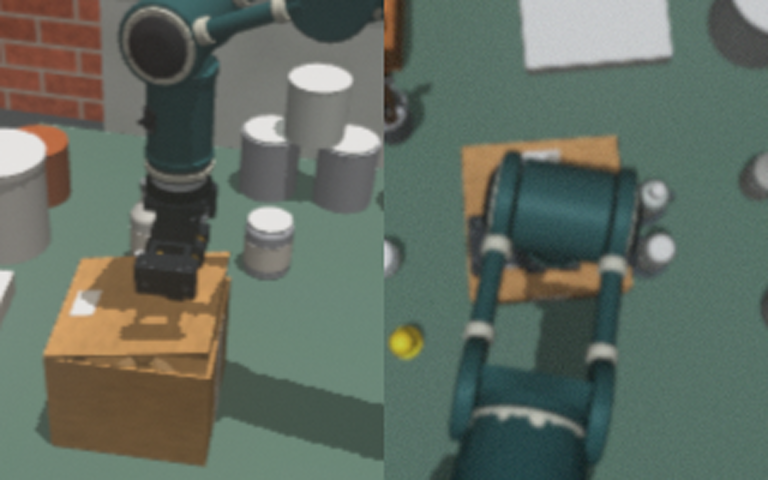

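The flap is nearly down: a narrow gap is left along the front edge in the side crop, around (190, 345). The fingers rest on top of it.

Emit:
move_arm(steps=[[0, 0, -6, 0], [-12, 0, 0, 0], [-12, 0, 0, 0], [0, 0, 10, 0], [0, 0, 10, 0], [0, 0, 8, 0], [0, 0, 6, 0], [0, 0, 2, 0], [0, 0, 0, 0], [0, 0, 0, 0]])

```text
clock: 20.6
tool_pos: [0.477, -0.0566, 0.3231]
orientation: [[0.996, 0.088, 0.0], [0.088, -0.996, -0.0], [0.0, 0.0, -1.0]]
force: [0.4, 0.5, 0.7]
grip_width: 0.006
grip_force: 0.0
```

Emit:
move_arm(steps=[[0, 0, 1, 0], [0, 0, 1, 0], [0, 0, 0, 0], [0, 0, 0, 0]])

```text
clock: 21.0
tool_pos: [0.4769, -0.0566, 0.3214]
orientation: [[0.996, 0.088, 0.001], [0.088, -0.996, -0.0], [0.001, 0.0, -1.0]]
force: [0.2, 0.0, 1.2]
grip_width: 0.004
grip_force: 0.7
```

Emit:
move_arm(steps=[[0, 0, 1, 0], [0, 0, 1, 0], [0, 0, 0, 0], [0, 0, 0, 0]])

```text
clock: 21.4
tool_pos: [0.477, -0.0566, 0.3212]
orientation: [[0.996, 0.088, 0.001], [0.088, -0.996, -0.0], [0.001, 0.0, -1.0]]
force: [-4.6, 0.5, 12.6]
grip_width: 0.007
grip_force: 6.2
```

Emit:
move_arm(steps=[[0, 0, 1, 0], [0, 0, 0.5, 0], [0, 0, 0, 0], [0, 0, 0, 0]])

```text
clock: 21.8
tool_pos: [0.477, -0.0566, 0.321]
orientation: [[0.996, 0.088, 0.001], [0.088, -0.996, -0.0], [0.001, 0.0, -1.0]]
force: [-7.9, 1.9, 20.5]
grip_width: 0.005
grip_force: 10.1
```

Firm contact at tip z = 0.155, so the flap is flat on the rim. I'll retract and check.

Emit:
move_arm(steps=[[0, 0, -4, 0], [0, 0, -6, 0], [0, 0, -15, 0], [0, 0, -30, 0], [0, 0, -40, 0], [0, 0, -40, 0], [0, 0, -40, 0], [0, 0, -20, 0], [0, 0, 0, 0]])

```text
clock: 22.7
tool_pos: [0.4773, -0.0567, 0.5164]
orientation: [[0.996, 0.088, 0.007], [0.088, -0.996, -0.001], [0.007, 0.002, -1.0]]
force: [0.3, 0.3, -0.2]
grip_width: 0.005
grip_force: 0.0
```

Emit:
move_arm(steps=[[0, -20, 0, 0], [0, -40, 0, 0], [0, -40, 0, 0], [0, -40, 0, 0], [0, -40, 0, 0], [0, -20, 0, 0], [0, 0, 0, 0], [0, 0, 0, 0], [0, 0, 0, 0], [0, 0, 0, 0]])

```text
clock: 23.7
tool_pos: [0.4593, 0.1416, 0.512]
orientation: [[0.996, 0.086, -0.001], [0.086, -0.996, -0.0], [-0.001, 0.0, -1.0]]
force: [-0.0, -0.3, 0.4]
grip_width: 0.004
grip_force: 0.0
```

```bash
python3 - <<'E'
from h import *
S=cam("side");T=cam("top")
a=S["color"][90:340,150:330,::-1];b=T["color"][100:350,170:350,::-1]
cv2.imwrite("pics/g7.png",cv2.resize(np.hstack([a,b]),None,fx=2.2,fy=2.2,interpolation=cv2.INTER_CUBIC))
s=arm.get_state();print(s["force"],s["qd"])
E
```

```text
[0.80633912 0.13020557 0.2010436 ] [ 0.00262123 -0.00073678 -0.00584761  0.00138937  0.00060505  0.00115527]
```

View pics/g7.png

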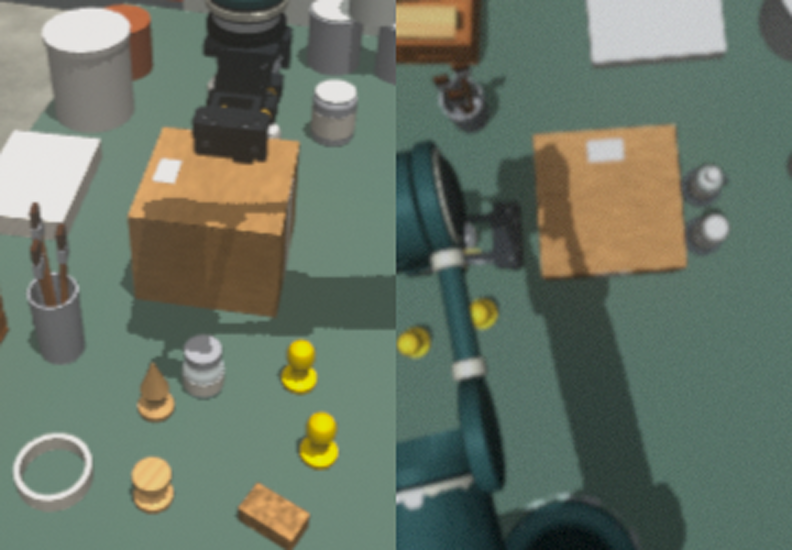

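The flap lies flat on the carton with no gap at the rim, at (215, 205) in the side crop. The bystanders stand where they were, and the arm touches nothing.

```bash
python3 -c "
from station import arm
print(arm.finish_job())"
```

```text
the job is handed in; nothing more can be done
None
```

The job is handed in at about 24 s: the ball knob stands on the turntable, the nozzle was pressed to its stop and sprang back, and the flap is shut flat on the rim. The tab itself can't be seen with the flap closed.

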